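# Seat a taper tool holder over the spindle dogs and drive it to its stop

### The job

Take the countersink's tool holder from its aluminium block and lower its taper into the upright spindle. Feel for the two drive dogs with a light push while turning, until the slots drop over them and the flange sits flat on the spindle face; then turn holder and spindle together anticlockwise (seen from above) until the spindle comes up against its stop, in line with the white pointers, and let go. Never force it, and leave the other things alone.

Things in the scene. Friction and masses are not known exactly. Their poses are not given: they have to be found in the camera images.
- holder: Steel tool holder, about 0.55 kg, upright in one of the block's two holes. Origin: on its axis, in the plane of the flange's lower face; z up. Below: taper 48 mm long, 32 mm diameter narrowing to 18. Flange: 14 mm high, 55 mm diameter, two opposite drive slots 15 mm wide through its whole height, open outward, on its +x and -x sides. On top a brass countersink tip, 86 mm above the origin.
- holder_flats (a point): Centre of the holder's grip block, on its axis, 35 mm above the holder's origin; axes as the holder's. The grip block is 36 mm tall, 34 mm across its two flats (facing +y and -y) and 30 mm along x, right above the flange; over it is a round nut of 32 mm diameter, 14 mm high. More than 45 N between holder and head, even for a moment, counts as forcing: touch down at about 10 mm/s.
- head: Blue upright spindle head, fixed: housing 120 mm wide, 90 high, on a foot 170 x 150 mm. Origin: on the spindle axis at bench level; z up. Two white pointers on the rim mark its +x and -x sides. The spindle in it turns against a brake of up to 0.35 N m and stays where left; anticlockwise (from above) it meets a stop when its dogs lie along the head's x axis; clockwise, a stop 1.4 rad from there.
- spindle_face (a point): Centre of the flat spindle face, 100 mm above the bench; axes as the head's (NOT turning with the spindle). Face 68 mm wide; tapered bore fits the holder with 1 mm clearance all round. Holder home: its origin here. Two dogs on the face, 12 mm high, 12 mm wide, 22 to 31 mm from the axis, start 0.3 to 1.2 rad clockwise of the x axis, unmeasured.
- block: Aluminium tool block, 80 x 200 x 55 mm, fixed; origin under its centre, long side along y. Two round holes of 34 mm, 55 mm either side of its centre along y; the holder's flange rests on its top, 55 mm above the bench.
- chuck: Bystander: round keyless drill chuck on the same taper, 44 mm diameter, no flats or slots, 64 mm tall above the block, in the other hole. Origin at the block's top. Leave alone.
- hammer: Bystander: hammer lying on the bench beyond the work, 260 mm long. Leave alone.
- jar: Bystander: white jar, 60 mm diameter, 85 mm tall, standing on the bench; origin under its base. Leave alone.
- wrench: Bystander: wrench lying on the bench, 180 mm long. Leave alone.

How it is judged:
On the way, in this order (a step that is already met when the one before it is completed fails the run):
1. the holder is lifted out of the block (z of holder in the frame of block above 0.11 m), for 0.1 s.
2. the holder's slots are over the dogs and its flange is down on the spindle face (z of holder in the frame of head below 0.1025 m and horizontal distance between holder and head below 0.004 m and angle between holder's own z axis and vertical below 0.06 rad), for 0.2 s.
At the end, for the whole second after the job is handed in: The holder rests released in the spindle: its origin within 2.5 mm of the spindle face's height and 4 mm of the axis, upright within 0.06 rad, its slots within 0.14 rad of the head's x axis (spindle at its stop, whichever way round) (all of step 2 and angle between the x axis of holder and the x axis of head, either way round below 0.14 rad and linear speed of holder below 0.02 m/s and contact force between holder and the fingers below 0.1 N); the robot touches nothing.
It fails at once if the holder is forced: more than 45 N between it and the head (contact force between holder and head above 45 N).
It fails at once if a bystander is moved by more than 30 mm (distance of any of chuck, hammer, jar, wrench from where it was at the start of the episode above 0.03 m).
It also fails if it takes over 72 s, if anything falls off the work surface, if the arm or the gripper's body presses on something with over 40 N, if the wrist force passes 120 N, or if a joint passes its speed limit or range.

### The arm

A 6-joint arm with a two-finger parallel gripper is mounted at the origin on the work surface. World frame = base frame: x ahead of the robot, y to its left, z up, the work surface at z = 0. Lengths are in m, angles in rad, forces in N, time in s.
With the tool pointing down it reaches from about 0.3 to 0.775 m from the base axis. Payload 14.6 kg.
Tool frame: the origin (TCP) lies at the very end of the fingers, on their centre line; the grasp point (between the pads) lies 19 mm behind it; z points along the fingers, y is the line along which they close (so a half turn about z gives the same grasp; the last joint's range is limited). The gripper opens to 94 mm and grips with 3 to 60 N. Pads are 16 mm wide; open, the fingers measure 119 mm over their backs; the gripper's body (75 mm by 177 mm) begins 78 mm behind the grasp point.
Start: joints at [-1.347, 0.3, 1.521, -0, 1.321, -0.067], TCP at [0.158, -0.527, 0.181] pointing down, gripper open.
Joint ranges: [-3.03, 3.03], [-0.79, 2.21], [0.23, 2.52], [-1.04, 4.18], [0, 3.07], [-2.55, 2.55]. Speed limits (rad/s): [2.22, 2.22, 2.57, 3.14, 3.14, 3.14].

### API

Orientations are given as [roll, pitch, yaw] about the fixed x, y, z axes, in that order (R = Rz(yaw) Ry(pitch) Rx(roll)).
In Python, from station import ctrl gives the robot as it stands.
- The arm moves only by the shell command python3 -m pendant 'ROWS' [OPENING] [FORCE]. ROWS is JSON, a list of rows, each a list of 2 entries, a list of its own where there are three numbers: the shift along the world's x, y, z in cm, then the turn about the world's z in rad. A call has 1 to 20 rows; each row shifts and turns the commanded pose from where the row before left it; what a row does not reach is not made up. A row lasts 1/12 s, in which the tool goes at most 41.7 mm and 7.16 degrees, less where a joint would pass 70% of its speed; a pose out of reach is approached as far as the arm can. A call is refused whole if a number of a shift passes 4.17 or a number of a turn 0.125, either way. A call with a gripper value outside its range is refused whole. OPENING is the opening, from 0 (shut) to 1 (fully open), set as the call begins (- or left out, the last holds). The fingers move at their own pace and stop on an object; FORCE is the grip in N (left out, the last holds). Time passes only in rows, so rows that do not move let the fingers close. It gives the time, the measured TCP pose, the force, the opening and the grip force at its end, in the units of the state.
- ctrl.get_obs(): the state, without advancing time (a new reading comes with each control period).
- ctrl.camera(name): name is "side" or "top"; returns a dict with "color" (480x640x3 uint8, red, green, blue), "intrinsics" (3x3 intrinsics, pixels), "k1" (the pictures are not rectified: a ray, as slopes to the right and down, at radius r is drawn at 1 + k1 r^2 times it, then the intrinsics apply), "camera_from_world" (4x4, takes a point from world to camera coordinates). Camera axes: x right, y down, z forward; pixel columns grow to the right and rows downward; lengths in m; the calibration is good to about 2 mm. A picture is of the moment at which its call begins. There is no depth.
- ctrl.hand_in(): hands the job in; it is judged then, once.
The state is a dict: "time_s": time; "qpos": joint angles; "joint_vel": joint speeds; "tau": joint torques, N m; "ee_pos": TCP position; "eef_rot": TCP orientation; "force": force on the tool from outside, world axes, zero at the start; "moment": the same for the moment, N m; "grip_width": finger opening in m; "grip_force": force on a finger pad.
Only numpy, scipy, OpenCV 4.12 (cv2) and the standard library are available. Lean on these libraries where they do the work, as an engineer would, in place of code of your own. Each camera call takes 0.05 s, during which the arm holds its last target. There are 200 camera calls.

## Working session

There is one attempt and no reset: what is moved stays moved. The work goes in short steps, Python scripts to look and compute and a shell command to move; the robot and the scene stay as the last step left them, time stands still between calls to the robot, and variables do not carry over. Pictures are saved under pics/ and viewed, at most 10 in all, crops included, and the job is handed in when it is done.

```bash
mkdir -p pics; ls; cat > h.py <<'E'
import numpy as np, cv2
from station import ctrl
def shot(n,f=None):
    c=ctrl.camera(n)
    if f: cv2.imwrite(f,c["color"][:,:,::-1])
    return c
def ray(c,uv):
    K=np.array(c["intrinsics"]);k=c["k1"];T=np.array(c["camera_from_world"])
    p=cv2.undistortPoints(np.array([[uv]],float),K,np.array([k,0,0,0.]))[0,0]
    R,t=T[:3,:3],T[:3,3]
    return -R.T@t, R.T@np.array([p[0],p[1],1])
def onz(c,uv,z):
    o,d=ray(c,uv); return o+d*(z-o[2])/d[2]
def proj(c,P):
    T=np.array(c["camera_from_world"]);
    r,_=cv2.Rodrigues(T[:3,:3])
    return cv2.projectPoints(np.array(P,float).reshape(-1,3),r,T[:3,3],np.array(c["intrinsics"]),np.array([c["k1"],0,0,0.]))[0][:,0]
E
python3 - <<'E'
from h import *
for n in("top","side"):
    c=shot(n,f"pics/{n}0.png"); o,d=ray(c,(320,240)); print(n,o.round(3),d.round(3),c["k1"],c["intrinsics"])
o=ctrl.get_obs();print(o["eef_rot"],o["grip_width"],o["time_s"])
E
```

```text
pics
top [ 0.542 -0.014  1.126] [ 0.092 -0.014 -0.996] -0.008758597871137508 [[531.14004124   0.         324.44730792]
 [  0.         531.14004124 234.57995979]
 [  0.           0.           1.        ]]
side [0.046 0.807 1.029] [ 0.418 -0.587 -0.694] -0.17976399840382212 [[580.80537171   0.         323.28081464]
 [  0.         580.80537171 227.75250701]
 [  0.           0.           1.        ]]
[-3.14057129e+00 -7.27422378e-05  2.90831642e-01] 0.09379220726762041 0.1
```

View pics/top0.png

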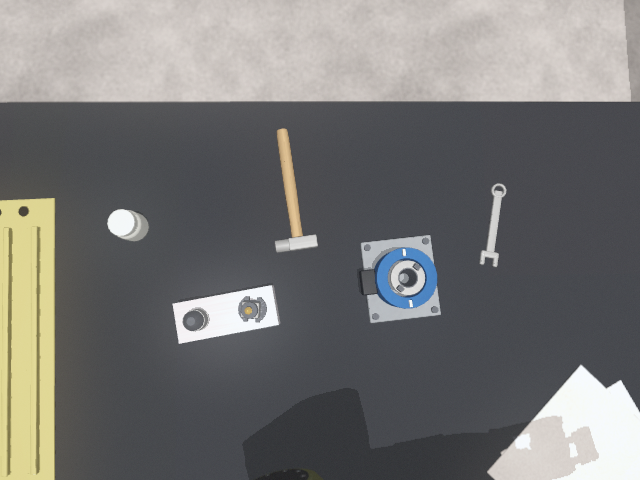

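View pics/side0.png

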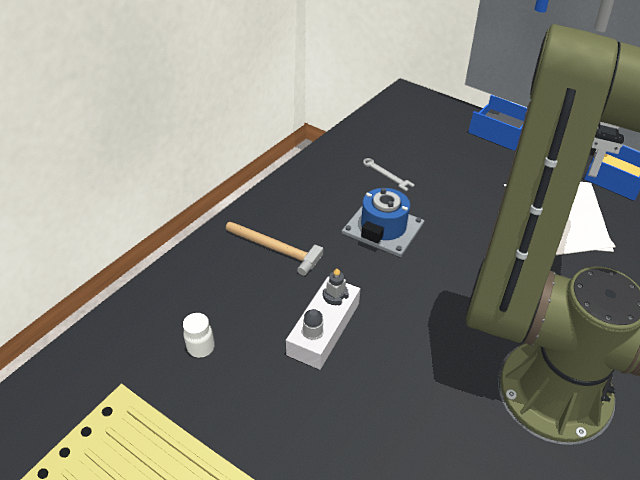

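The top view shows the holder at about (252,309), chuck (195,320), head (407,278) with white pointers at (404,252) and (410,303), and dogs at about (416,267) and (400,288). I'll enlarge the holder and head and measure them.

```bash
python3 - <<'E'
from h import *
c=shot("top"); im=c["color"]
a=cv2.resize(im[280:340,215:290],None,fx=5.3,fy=8*5.3/8,interpolation=cv2.INTER_CUBIC)
b=cv2.resize(im[240:315,370:445],None,fx=5.3,fy=5.3,interpolation=cv2.INTER_CUBIC)
o=np.zeros((400,800,3),np.uint8);o[:a.shape[0],:a.shape[1]]=a;o[:b.shape[0],400:400+b.shape[1]]=b[:, :400]
cv2.imwrite("pics/crop.png",o[:,:,::-1])
hsv=cv2.cvtColor(im,cv2.COLOR_RGB2HSV)
def comps(m,box):
    x0,y0,x1,y1=box; z=np.zeros_like(m);z[y0:y1,x0:x1]=m[y0:y1,x0:x1]
    n,l,s,ce=cv2.connectedComponentsWithStats(z)
    return [(s[i,4],ce[i].round(2)) for i in range(1,n) if s[i,4]>3]
# blue rim
m=cv2.inRange(hsv,(95,120,60),(125,255,255));z=np.zeros_like(m);z[230:330,350:450]=m[230:330,350:450]
k=max(cv2.findContours(z,cv2.RETR_EXTERNAL,cv2.CHAIN_APPROX_NONE)[0],key=cv2.contourArea)
print("blue",cv2.fitEllipse(k))
w=cv2.inRange(hsv,(0,0,225),(180,40,255)); 
for a_,p in comps(w,(370,240,445,315)): print("white",a_,p,onz(c,p,.09).round(4))
br=cv2.inRange(hsv,(10,120,80),(30,255,255))
for a_,p in comps(br,(225,285,285,335)): print("brass",a_,p,onz(c,p,.055+.08).round(4))
g=cv2.inRange(hsv,(0,0,165),(180,60,255));z=np.zeros_like(g);z[275:350,160:290]=g[275:350,160:290]
k=max(cv2.findContours(z,cv2.RETR_EXTERNAL,cv2.CHAIN_APPROX_NONE)[0],key=cv2.contourArea)
bx=cv2.boxPoints(cv2.minAreaRect(k)); P=np.array([onz(c,p,.055) for p in bx]);print("block",bx.round(1),P.round(4),P.mean(0))
E
```

```text
blue ((405.1965026855469, 277.6644592285156), (57.2562370300293, 63.096763610839844), 87.00965881347656)
white 18 [403.94 252.11] [ 0.6125 -0.1937  0.09  ]
white 17 [410.76 303.35] [ 0.5126 -0.2045  0.09  ]
brass 19 [247.95 310.89] [0.5034 0.1055 0.135 ]
block [[170.7 303.3]
 [271.5 284.4]
 [279.1 324.6]
 [178.3 343.5]] [[0.517  0.2685 0.055 ]
 [0.5524 0.0683 0.055 ]
 [0.4726 0.0533 0.055 ]
 [0.438  0.2522 0.055 ]] [0.49501151 0.16057904 0.055     ]
```

View pics/crop.png

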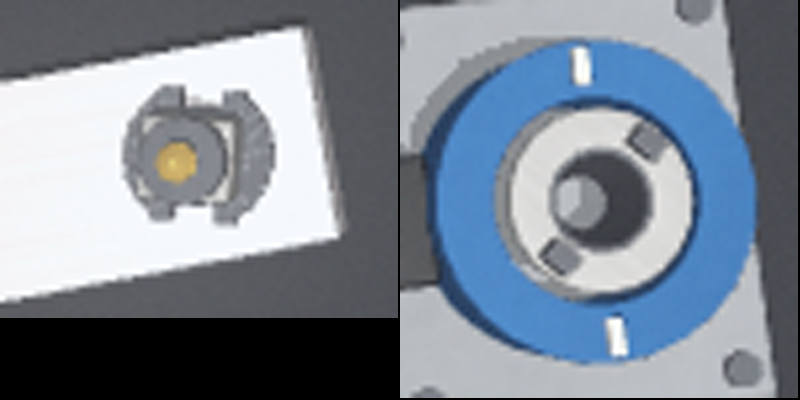

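The crop shows the holder's slots opening up and down at image (253.5,298.3) and (251.2,321.1). The dogs are at (416.8,266.6) and (400.2,288.3), and the taper bore lies between them.

```bash
python3 - <<'E'
from h import *
c=shot("top")
f=lambda uv,z:onz(c,uv,z)[:2]
a,b=f((253.5,298.3),.069),f((251.2,321.1),.069);d=a-b
print("slots",(a+b)/2,np.arctan2(d[1],d[0]))
a,b=f((416.8,266.6),.112),f((400.2,288.3),.112);d=a-b
print("dogs",(a+b)/2,np.hypot(*d),np.arctan2(d[1],d[0]))
a,b=f((403.94,252.11),.09),f((410.76,303.35),.09);d=a-b
print("head",(a+b)/2,np.arctan2(d[1],d[0]))
# spindle face white disk centre
im=c["color"];hsv=cv2.cvtColor(im,cv2.COLOR_RGB2HSV)
n=cv2.inRange(hsv,(95,120,60),(125,255,255));n[:230]=0;n[330:]=0;n[:,:370]=0;n[:,450:]=0
k=max(cv2.findContours(n,cv2.RETR_EXTERNAL,cv2.CHAIN_APPROX_NONE)[0],key=cv2.contourArea).reshape(-1,2)
Q=np.array([f(p,.09) for p in k]);(x,y),r=cv2.minEnclosingCircle(Q.astype(np.float32)*1000);print("rim",x,y,r)
w=cv2.inRange(hsv,(0,0,165),(180,60,255));w[:256]=0;w[299:]=0;w[:,:390]=0;w[:,430:]=0
k=max(cv2.findContours(w,cv2.RETR_EXTERNAL,cv2.CHAIN_APPROX_NONE)[0],key=cv2.contourArea).reshape(-1,2)
Q=np.array([f(p,.1) for p in k]);(x,y),r=cv2.minEnclosingCircle(Q.astype(np.float32)*1000);print("face",x,y,r)
s=shot("side"); im=s["color"];hs=cv2.cvtColor(im,cv2.COLOR_RGB2HSV)
m=cv2.inRange(hs,(10,120,80),(30,255,255));m[:260]=0;m[285:]=0;m[:,:325]=0;m[:,350:]=0
ys,xs=np.nonzero(m);print("brass side",xs.mean(),ys.mean(),len(xs),onz(s,(xs.mean(),ys.mean()),.135))
E
```

```text
slots [0.50317576 0.10482748] -0.09833530688188993
dogs [ 0.5624307  -0.19744838] 0.05261204484757595 -0.6769008995150219
head [ 0.56254307 -0.19908673] 0.1070461487544879
rim 562.623291015625 -194.2334442138672 62.437137603759766
face 561.5164184570312 -194.83700561523438 35.834434509277344
brass side 336.5 271.5 32 [0.50007571 0.10599109 0.135     ]
```

```bash
python3 -m pendant '[[[1.92,3.52,0.5],-0.022],[[1.92,3.52,0.5],-0.022],[[1.92,3.52,0.5],-0.022],[[1.92,3.52,0.5],-0.022],[[1.92,3.52,0.5],-0.022],[[1.92,3.52,0.5],-0.022],[[1.92,3.52,0.5],-0.022],[[1.92,3.52,0.5],-0.022],[[1.92,3.52,0.5],-0.022],[[1.92,3.52,0.5],-0.022],[[1.92,3.52,0],-0.022],[[1.92,3.52,0],-0.022],[[1.92,3.52,0],-0.022],[[1.92,3.52,0],-0.022],[[1.92,3.52,0],-0.022],[[1.92,3.52,0],-0.022],[[1.92,3.52,0],-0.022],[[1.92,3.52,0],-0.022],[[0,0,0],0],[[0,0,0],0]]' 0.75 20
```

```text
time_s: 1.92
ee_pos: [0.5033, 0.1081, 0.2307]
eef_rot: [3.141, 0.001, -0.102]
force: [-0.7, -0.8, 0.4]
grip_width: 0.0705
grip_force: 0.0
```

```bash
python3 -m pendant '[[[0,-0.25,-2],0],[[0,0,-2],0],[[0,0,-2],0],[[0,0,-2],0],[[0,0,-2],0],[[0,0,-2],0],[[0,0,-1],0],[[0,0,-1],0],[[0,0,-0.8],0],[[0,0,-0.7],0],[[0,0,0],0],[[0,0,0],0]]' && python3 - <<'E'
from h import *
s=shot("side")["color"];t=shot("top")["color"]
o=np.hstack([cv2.resize(s[210:360,260:410],(400,400)),cv2.resize(t[260:360,200:300],(400,400))])
cv2.imwrite("pics/pre.png",o[:,:,::-1])
E
```

```text
time_s: 2.92
ee_pos: [0.5034, 0.1042, 0.0767]
eef_rot: [-3.142, -0.0, -0.105]
force: [0.1, 0.4, 0.4]
grip_width: 0.0706
grip_force: 0.0
```

View pics/pre.png

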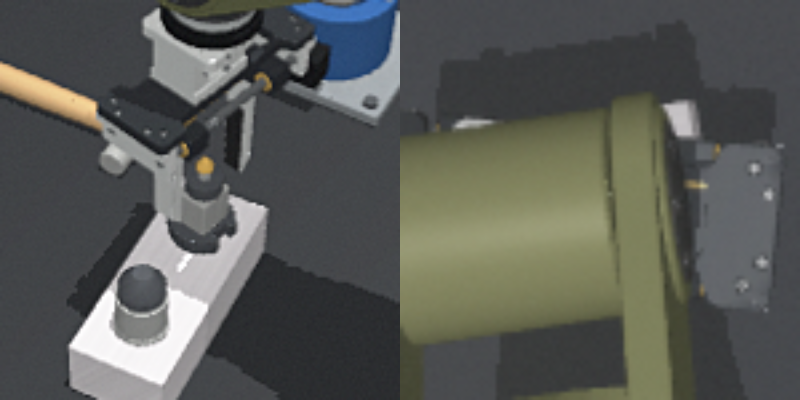

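The side crop shows the open fingers straddling the grip block, which is seen at about crop (205,210). They may sit slightly beyond it, so I'll check by projection.

```bash
python3 - <<'E'
from h import *
s=shot("side")
u=np.array([np.sin(.105),np.cos(.105)])
P=[]
for sg in(1,-1):
  P.append([.5034+sg*.035*u[0],.1042+sg*.035*u[1],.0767])
P+= [[.5034,.1042,.141],[.503,.1055,.141],[.5034,.1042,.055]]
print(((proj(s,P)-[260,210])*400/150).round(1))
E
```

```text
[[170.7 233.6]
 [227.2 186.4]
 [202.1 155.6]
 [201.6 156.8]
 [198.5 227. ]]
```

```bash
python3 -m pendant '[[[0,0,0],0],[[0,0,0],0],[[0,0,0],0],[[0,0,0],0],[[0,0,0],0],[[0,0,0],0],[[0,0,0],0],[[0,0,0],0],[[0,0,0],0],[[0,0,0],0]]' 0.2 15;python3 -m pendant '[[[0,0,0.2],0],[[0,0,0.2],0],[[0,0,0.3],0],[[0,0,0.3],0],[[0,0,0.3],0],[[0,0,0],0],[[0,0,0],0]]' 0.2 50
```

```text
time_s: 3.9
ee_pos: [0.5034, 0.1043, 0.0765]
eef_rot: [-3.141, -0.0, -0.105]
force: [0.3, 1.8, -0.4]
grip_width: 0.034
grip_force: 14.9
time_s: 4.48
ee_pos: [0.5033, 0.1042, 0.0896]
eef_rot: [-3.142, -0.0, -0.105]
force: [1.0, -0.2, -6.0]
grip_width: 0.0326
grip_force: 49.9
```

```bash
python3 -m pendant '[[[0,0,1],0],[[0,0,2],0],[[0,0,2],0],[[0,0,2],0],[[0,0,2],0],[[0,0,2],0],[[0,0,2],0],[[0,0,1],0],[[0,0,0],0]]' ; python3 -m pendant '[[[0.2,-1,0],-0.025],[[0.37,-1.9,0],-0.045],[[0.37,-1.9,0],-0.045],[[0.37,-1.9,0],-0.045],[[0.37,-1.9,0],-0.045],[[0.37,-1.9,0],-0.045],[[0.37,-1.9,0],-0.045],[[0.37,-1.9,0],-0.045],[[0.37,-1.9,0],-0.045],[[0.37,-1.9,0],-0.045],[[0.37,-1.9,0],-0.045],[[0.37,-1.9,0],-0.045],[[0.37,-1.9,0],-0.045],[[0.37,-1.9,0],-0.045],[[0.37,-1.9,0],-0.045],[[0.37,-1.9,0],-0.045],[[0.1,-0.7,0],-0.015],[[0,0,0],0],[[0,0,0],0],[[0,0,0],0]]'; python3 - <<'E'
from h import *
s=shot("side");t=shot("top")["color"];im=s["color"]
e=np.array(ctrl.get_obs()["ee_pos"])
p=proj(s,[e+[0,0,.086-.0215],e-[0,0,.0215],e-[0,0,.0695],[.562,-.198,.1]]).round(1);print(p)
x,y=[int(v) for v in p[1]]
o=np.hstack([cv2.resize(im[y-75:y+75,x-75:x+75],(400,400),interpolation=2),cv2.resize(t[230:330,360:460],(400,400))]);print(x-75,y-75)
cv2.imwrite("pics/hover.png",o[:,:,::-1])
hs=cv2.cvtColor(im,cv2.COLOR_RGB2HSV);m=cv2.inRange(hs,(10,120,80),(30,255,255))
n,l,st,ce=cv2.connectedComponentsWithStats(m)
for i in range(1,n):
  if np.hypot(*(ce[i]-p[0]))<25: print(st[i],ce[i])
E
```

```text
time_s: 5.23
ee_pos: [0.504, 0.1043, 0.2319]
eef_rot: [-3.141, -0.004, -0.105]
force: [0.4, -0.2, -3.5]
grip_width: 0.0331
grip_force: 49.9
time_s: 6.9
ee_pos: [0.5615, -0.197, 0.229]
eef_rot: [3.141, 0.001, -0.819]
force: [-0.3, 0.3, -4.7]
grip_width: 0.033
grip_force: 49.9
[[392.8 134.4]
 [389.4 164.6]
 [387.5 180.5]
 [385.5 199.1]]
314 89
[407 115   1   2   2] [407.  115.5]
[381 117   2   1   2] [381.5 117. ]
[391 135   6   6  26] [393.23076923 137.96153846]
```

View pics/hover.png

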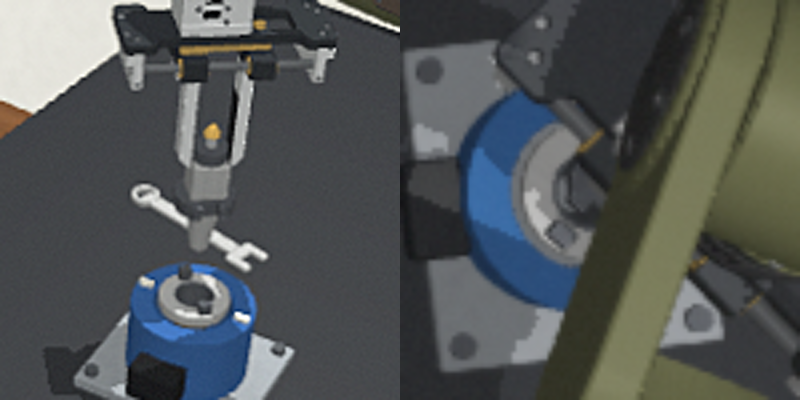

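The side crop shows the holder gripped upright above the head, with its brass tip at image (393,138) as predicted. The side pointers are at crop (146,282) and (242,317). I'll triangulate the pointers from both views to refine the axis.

```bash
python3 - <<'E'
from h import *
s=shot("side");t=shot("top");im=s["color"]
hs=cv2.cvtColor(im,cv2.COLOR_RGB2HSV);m=cv2.inRange(hs,(0,0,205),(180,60,255));m[:188]=0;m[214:]=0;m[:,:362]=0;m[:,412:]=0
n,l,st,ce=cv2.connectedComponentsWithStats(m)
for i in range(1,n): print(st[i],ce[i])
E=[ce[i] for i in range(1,n) if 4<st[i,4]<60]; E.sort(key=lambda p:p[0])
T=[(403.94,252.11),(410.76,303.35)]
if len(E)>=2:
  R=[]
  for a,b in zip(T,(E[0],E[-1])):
    o1,d1=ray(t,a);o2,d2=ray(s,b)
    k=np.linalg.lstsq(np.c_[d1,-d2],o2-o1,rcond=None)[0];p,q=o1+k[0]*d1,o2+k[1]*d2
    R.append((p+q)/2);print(p.round(4),q.round(4))
  print("mid",(R[0]+R[1])/2)
  print("side only z.09",[onz(s,p,.09).round(4) for p in (E[0],E[-1])])
E
```

```text
[404 188   3   2   4] [405.25 188.25]
[367 193   4   3   8] [368.5  194.25]
[390 192   6   7  15] [392.33333333 194.46666667]
[380 205   9   3  15] [383.66666667 206.26666667]
[391 207   1   1   1] [391. 207.]
[402 206   6   4  14] [404.5 207.5]
[ 0.6122 -0.193   0.094 ] [ 0.6098 -0.1944  0.0941]
[ 0.5127 -0.2037  0.0941] [ 0.5101 -0.2052  0.0944]
mid [ 0.56122141 -0.19910035  0.09413863]
side only z.09 [array([ 0.6123, -0.1988,  0.09  ]), array([ 0.5123, -0.21  ,  0.09  ])]
```

```bash
python3 -m pendant '[[[0,-0.15,-0.8],0],[[0,0,-0.8],0],[[0,0,-0.8],0],[[0,0,-0.8],0],[[0,0,-0.8],0],[[0,0,-0.8],0],[[0,0,-0.8],0],[[0,0,-0.5],0],[[0,0,-0.3],0],[[0,0,-0.2],0],[[0,0,-0.2],0],[[0,0,-0.2],0],[[0,0,-0.2],0],[[0,0,-0.2],0],[[0,0,-0.2],0],[[0,0,0],0],[[0,0,0],0]]'; python3 -m pendant '[[[0,0,-0.08],0],[[0,0,-0.08],0],[[0,0,-0.08],0],[[0,0,-0.08],0],[[0,0,-0.08],0],[[0,0,-0.08],0],[[0,0,-0.08],0],[[0,0,-0.08],0],[[0,0,0],0],[[0,0,0],0]]'
```

```text
time_s: 8.52
ee_pos: [0.5618, -0.1993, 0.1534]
eef_rot: [3.142, 0.0, -0.82]
force: [-0.1, -0.8, -4.3]
grip_width: 0.0329
grip_force: 49.9
time_s: 9.35
ee_pos: [0.5618, -0.1993, 0.147]
eef_rot: [3.142, 0.0, -0.82]
force: [-0.8, -0.9, -4.5]
grip_width: 0.0329
grip_force: 49.9
```

```bash
python3 -m pendant '[[[0,0,-0.08],0],[[0,0,-0.08],0],[[0,0,-0.08],0],[[0,0,-0.08],0],[[0,0,-0.08],0],[[0,0,-0.08],0],[[0,0,-0.08],0],[[0,0,-0.08],0],[[0,0,-0.08],0],[[0,0,-0.08],0],[[0,0,-0.08],0],[[0,0,-0.08],0],[[0,0,-0.08],0],[[0,0,0],0],[[0,0,0],0]]'; python3 -m pendant '[[[0,0,-0.04],0],[[0,0,-0.04],0],[[0,0,-0.04],0],[[0,0,0],0]]'
```

```text
time_s: 10.6
ee_pos: [0.5618, -0.1993, 0.1366]
eef_rot: [3.142, 0.0, -0.82]
force: [0.2, 0.7, -4.2]
grip_width: 0.0327
grip_force: 49.9
time_s: 10.93
ee_pos: [0.5618, -0.1993, 0.1354]
eef_rot: [3.142, 0.0, -0.82]
force: [0.5, 0.2, -4.2]
grip_width: 0.0329
grip_force: 49.9
```

```bash
for i in 1 ; do python3 -m pendant '[[[0,0,-0.05],0],[[0,0,-0.05],0],[[0,0,-0.05],0],[[0,0,0],0]]'; done; python3 -m pendant '[[[0,0,-0.05],0],[[0,0,-0.05],0],[[0,0,0],0]]'
```

```text
time_s: 11.27
ee_pos: [0.5617, -0.1993, 0.1338]
eef_rot: [3.142, 0.0, -0.82]
force: [-0.1, 0.7, -4.4]
grip_width: 0.0331
grip_force: 49.9
time_s: 11.52
ee_pos: [0.562, -0.1995, 0.1333]
eef_rot: [-3.141, -0.001, -0.82]
force: [-1.3, 0.4, -1.1]
grip_width: 0.033
grip_force: 49.9
```

```bash
python3 -m pendant '[[[0,0,-0.05],0],[[0,0,0],0]]'; python3 -m pendant '[[[0,0,0],0.02],[[0,0,0],0.02],[[0,0,0],0.02],[[0,0,0],0]]'
```

```text
time_s: 11.68
ee_pos: [0.5621, -0.1995, 0.1331]
eef_rot: [-3.141, -0.001, -0.82]
force: [-0.4, -0.7, 3.5]
grip_width: 0.0332
grip_force: 49.9
time_s: 12.02
ee_pos: [0.5619, -0.1991, 0.1325]
eef_rot: [-3.141, -0.0, -0.758]
force: [1.7, 1.1, 1.1]
grip_width: 0.0329
grip_force: 49.9
```

```bash
python3 -m pendant '[[[0,0,-0.03],0.015],[[0,0,-0.03],0.015],[[0,0,0],0]]'; python3 -m pendant '[[[0,0,-0.02],0.015],[[0,0,-0.02],0.015],[[0,0,0],0]]'
```

```text
time_s: 12.27
ee_pos: [0.5611, -0.1992, 0.131]
eef_rot: [3.14, 0.002, -0.729]
force: [-0.5, 0.7, -5.9]
grip_width: 0.033
grip_force: 49.9
time_s: 12.52
ee_pos: [0.5615, -0.1993, 0.131]
eef_rot: [3.141, 0.001, -0.699]
force: [0.9, -0.5, -3.8]
grip_width: 0.0329
grip_force: 49.9
```

```bash
python3 -m pendant '[[[0,0,-0.06],0],[[0,0,-0.06],0],[[0,0,-0.06],0],[[0,0,-0.06],0],[[0,0,-0.06],0],[[0,0,0],0]]'; python3 -m pendant '[[[0,0,-0.06],0],[[0,0,-0.06],0],[[0,0,-0.06],0],[[0,0,0],0]]'; python3 -c "
from h import *
print(np.round(ctrl.get_obs()['moment'],3))"
```

```text
time_s: 13.02
ee_pos: [0.5617, -0.1993, 0.1283]
eef_rot: [3.142, 0.0, -0.7]
force: [-0.4, -0.2, -5.4]
grip_width: 0.033
grip_force: 49.9
time_s: 13.35
ee_pos: [0.5617, -0.1993, 0.1265]
eef_rot: [3.142, 0.0, -0.7]
force: [-0.5, 0.3, -5.5]
grip_width: 0.0326
grip_force: 49.9
[ 0.05  -0.056 -0.038]
```

Slots are over the dogs and moving freely. The holder's origin is at about 0.105, so I'm lowering the last 5 mm.

```bash
python3 -m pendant '[[[0,0,-0.06],0],[[0,0,-0.06],0],[[0,0,-0.06],0],[[0,0,0],0]]'; python3 -m pendant '[[[0,0,-0.05],0],[[0,0,-0.05],0],[[0,0,-0.05],0],[[0,0,0],0]]';python3 -m pendant '[[[0,0,-0.05],0],[[0,0,-0.05],0],[[0,0,-0.05],0],[[0,0,0],0],[[0,0,0],0]]'; python3 -c "
from h import *
print(np.round(ctrl.get_obs()['moment'],3))"
```

```text
time_s: 13.68
ee_pos: [0.5617, -0.1993, 0.1247]
eef_rot: [3.141, 0.0, -0.7]
force: [-0.4, 0.3, -4.5]
grip_width: 0.033
grip_force: 49.9
time_s: 14.02
ee_pos: [0.5618, -0.1993, 0.1232]
eef_rot: [3.142, 0.0, -0.7]
force: [-1.0, -0.3, -4.5]
grip_width: 0.0329
grip_force: 49.9
time_s: 14.43
ee_pos: [0.5618, -0.1993, 0.1218]
eef_rot: [3.142, 0.0, -0.7]
force: [-0.3, 0.5, -5.6]
grip_width: 0.033
grip_force: 49.9
[ 0.137 -0.045 -0.047]
```

```bash
python3 -m pendant '[[[0,0,-0.04],0],[[0,0,-0.04],0],[[0,0,0],0],[[0,0,0],0]]'; python3 -c "
from h import *
print(np.round(ctrl.get_obs()['moment'],3))"
```

```text
time_s: 14.77
ee_pos: [0.562, -0.1993, 0.1215]
eef_rot: [-3.141, -0.001, -0.7]
force: [-0.3, -0.3, -0.1]
grip_width: 0.0328
grip_force: 49.9
[ 0.091  0.057 -0.043]
```

Seated on the face with a light load. Now turning anticlockwise together with the spindle.

```bash
python3 -m pendant '[[[0,0,0],0.02],[[0,0,0],0.02],[[0,0,0],0.02],[[0,0,0],0.02],[[0,0,0],0.02],[[0,0,0],0.02],[[0,0,0],0.02],[[0,0,0],0.02],[[0,0,0],0.02],[[0,0,0],0.02]]'; python3 -c "
from h import *
print(np.round(ctrl.get_obs()['moment'],3))"
```

```text
time_s: 15.6
ee_pos: [0.5619, -0.1994, 0.1214]
eef_rot: [-3.141, -0.0, -0.499]
force: [-1.9, 0.3, 5.8]
grip_width: 0.033
grip_force: 49.9
[ 0.218  0.515 -0.359]
```

```bash
python3 -m pendant '[[[0,0,0.02],0.025],[[0,0,0.02],0.025],[[0,0,0],0.025],[[0,0,0],0.025],[[0,0,0],0.025],[[0,0,0],0.025],[[0,0,0],0.025],[[0,0,0],0.025],[[0,0,0],0.025],[[0,0,0],0.025],[[0,0,0],0.025],[[0,0,0],0.025],[[0,0,0],0.025],[[0,0,0],0.025],[[0,0,0],0.025],[[0,0,0],0.025],[[0,0,0],0.025],[[0,0,0],0.025]]'; python3 -c "
from h import *
print(np.round(ctrl.get_obs()['moment'],3))"
```

```text
time_s: 17.1
ee_pos: [0.5619, -0.1989, 0.1215]
eef_rot: [-3.141, -0.0, -0.048]
force: [0.6, 6.1, 3.6]
grip_width: 0.0329
grip_force: 49.9
[ 1.259 -0.204 -0.264]
```

```bash
python3 -m pendant '[[[0,0.04,0],0.02],[[0,0.04,0],0.02],[[0,0,0],0.02],[[0,0,0],0.02],[[0,0,0],0.015]]'; python3 -c "
from h import *
print(np.round(ctrl.get_obs()['moment'],3))"; python3 -m pendant '[[[0,0,0],0.015],[[0,0,0],0.015],[[0,0,0],0.015],[[0,0,0],0]]';  python3 -c "
from h import *
print(np.round(ctrl.get_obs()['moment'],3))"
```

```text
time_s: 17.52
ee_pos: [0.5619, -0.1986, 0.1215]
eef_rot: [3.141, -0.0, 0.047]
force: [3.1, 1.9, 1.5]
grip_width: 0.0324
grip_force: 49.9
[ 0.37  -0.45  -0.337]
time_s: 17.85
ee_pos: [0.5619, -0.1985, 0.1215]
eef_rot: [3.141, -0.0, 0.091]
force: [3.3, 2.3, 0.2]
grip_width: 0.0327
grip_force: 49.9
[ 0.301 -0.631 -0.283]
```

```bash
python3 -m pendant '[[[0,0,0],0.015],[[0,0,0],0.015],[[0,0,0],0]]';  python3 -c "
from h import *
print(np.round(ctrl.get_obs()['moment'],3))"; python3 -m pendant '[[[0,0,0],0.015],[[0,0,0],0.015],[[0,0,0],0]]';  python3 -c "
from h import *
print(np.round(ctrl.get_obs()['moment'],3))"
```

```text
time_s: 18.1
ee_pos: [0.5619, -0.1985, 0.1215]
eef_rot: [3.142, -0.0, 0.121]
force: [3.7, 1.6, 1.5]
grip_width: 0.0328
grip_force: 49.9
[ 0.344 -0.717 -0.279]
time_s: 18.35
ee_pos: [0.5619, -0.1985, 0.1215]
eef_rot: [-3.142, -0.0, 0.151]
force: [3.5, 2.2, 2.6]
grip_width: 0.0326
grip_force: 49.9
[ 0.452 -0.712 -0.306]
```

```bash
python3 -m pendant '[[[0,0,0],0.015],[[0,0,0],0.01],[[0,0,0],0]]';  python3 -c "
from h import *
print(np.round(ctrl.get_obs()['moment'],3))"; python3 -m pendant '[[[0,0,0],0.01],[[0,0,0],0.01],[[0,0,0],0]]';  python3 -c "
from h import *
print(np.round(ctrl.get_obs()['moment'],3))"
```

```text
time_s: 18.6
ee_pos: [0.5618, -0.1984, 0.1215]
eef_rot: [-3.141, -0.0, 0.176]
force: [3.0, 2.7, 2.3]
grip_width: 0.0331
grip_force: 50.0
[ 0.605 -0.706 -0.556]
time_s: 18.85
ee_pos: [0.5618, -0.1984, 0.1215]
eef_rot: [-3.141, -0.0, 0.195]
force: [3.2, 3.1, 1.8]
grip_width: 0.0333
grip_force: 50.4
[ 0.631 -0.696 -0.882]
```

The stop is felt: the moment rises to 0.88 N m at a yaw of about 0.17. I'll ease back within the slot clearance and release.

```bash
python3 -m pendant '[[[0.02,0.02,0],-0.02],[[0.02,0.02,0],-0.02],[[0,0,0],-0.02],[[0,0,0],-0.015],[[0,0,0],0],[[0,0,0],0]]';  python3 -c "
from h import *
print(np.round(ctrl.get_obs()['moment'],3))"; python3 -m pendant '[[[0,0,0],0],[[0,0,0],0],[[0,0,0],0],[[0,0,0],0]]' - 5;python3 -m pendant '[[[0,0,0],0],[[0,0,0],0],[[0,0,0],0],[[0,0,0],0],[[0,0,0],0],[[0,0,0],0]]' 0.75
```

```text
time_s: 19.35
ee_pos: [0.562, -0.1984, 0.1214]
eef_rot: [3.141, 0.0, 0.12]
force: [-1.4, -1.4, 3.0]
grip_width: 0.0332
grip_force: 49.9
[-0.382  0.247  0.019]
time_s: 19.68
ee_pos: [0.5621, -0.1983, 0.1214]
eef_rot: [3.141, 0.0, 0.12]
force: [-1.7, -2.7, 3.1]
grip_width: 0.0341
grip_force: 5.0
time_s: 20.18
ee_pos: [0.5622, -0.198, 0.1214]
eef_rot: [-3.141, 0.0, 0.12]
force: [0.4, -0.5, -0.1]
grip_width: 0.069
grip_force: 0.0
```

Released cleanly. I'll go straight up, then back toward the base to uncover the view.

```bash
python3 -m pendant '[[[0,0,0.5],0],[[0,0,1],0],[[0,0,1.5],0],[[0,0,1.5],0],[[0,0,1.5],0],[[0,0,1.5],0],[[0,0,1.5],0],[[0,0,1.5],0],[[0,0,1.5],0],[[0,0,1.5],0],[[0,0,0],0]]'; python3 -m pendant '[[[-2.5,-2.5,0],0],[[-2.5,-2.5,0],0],[[-2.5,-2.5,0],0],[[-2.5,-2.5,0],0],[[-2.5,-2.5,0],0],[[-2.5,-2.5,0],0],[[-2.5,-2.5,0],0],[[-2.5,-2.5,0],0],[[-1.5,-2.5,0],0],[[-1,-2,0],0],[[0,0,0],0],[[0,0,0],0],[[0,0,0],0]]'; python3 - <<'E'
from h import *
s=shot("side")["color"];t=shot("top")["color"]
o=np.hstack([cv2.resize(s[150:260,330:440],(400,400),interpolation=2),cv2.resize(t[230:320,360:450],(400,400),interpolation=2)])
cv2.imwrite("pics/end.png",o[:,:,::-1])
E
```

```text
time_s: 21.1
ee_pos: [0.563, -0.1984, 0.2605]
eef_rot: [3.139, -0.005, 0.12]
force: [0.2, 0.4, 0.5]
grip_width: 0.0707
grip_force: 0.0
time_s: 22.18
ee_pos: [0.3375, -0.4426, 0.2562]
eef_rot: [-3.141, 0.0, 0.12]
force: [0.1, -0.7, -0.7]
grip_width: 0.0703
grip_force: 0.0
```

View pics/end.png

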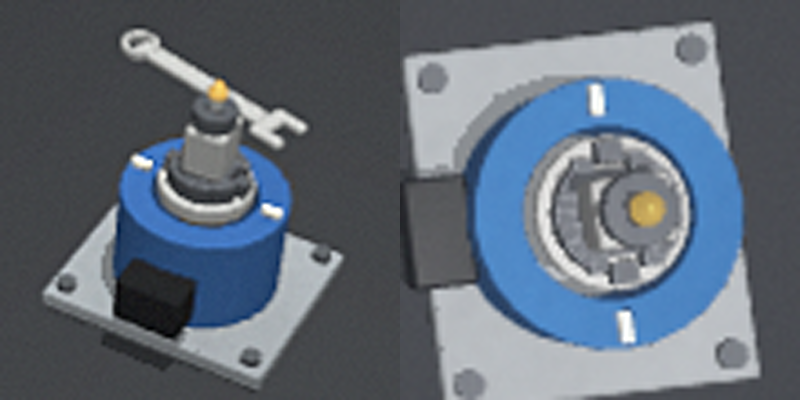

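The final picture shows the flange seated on the face. The dogs, at crop (604,150) and (626,270), sit in the slots in line with the pointers at (596,100) and (626,326), and the holder is upright.

```bash
python3 -c "
from station import ctrl
print(ctrl.hand_in())"
```

```text
the job is handed in; nothing more can be done
None
```

The holder is seated over the dogs with its flange on the spindle face, turned to the stop in line with the pointers and released; I handed the job in at about 22 s, and no verdict came back.

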